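# Fit the hopper carrier to its stand on the cake stall

### The arm

A 6-joint arm with a two-finger parallel gripper is mounted at the origin on the work surface. World frame = base frame: x ahead of the robot, y to its left, z up, the work surface at z = 0. Lengths are in m, angles in degrees, forces in N, time in s.
With the tool pointing down it reaches from about 0.325 to 0.775 m from the base axis. Payload 5.5 kg.
Tool frame: the origin (TCP) lies at the centre of the arm's flange, where the gripper is bolted on; the fingertips stand 182 mm ahead of it and the grasp point (between the pads) lies 163 mm ahead of it; z points along the fingers, y is the line along which they close (so a half turn about z gives the same grasp; the last joint's range is limited). The gripper opens to 88 mm and grips with 3 to 60 N. Pads are 20 mm wide; open, the fingers measure 115 mm over their backs; the gripper's body (75 mm by 178 mm) begins 61 mm behind the grasp point.
Start: joints at [70.892, 5.22, 70.514, -0, 104.267, -3.249], TCP at [0.164, 0.577, 0.405] pointing down, gripper open.
Joint ranges: [-164.24, 164.24], [-49.07, 125.15], [9.68, 141.18], [-86.29, 266.29], [3.28, 154.24], [-151.56, 151.56]. Speed limits (degrees/s): [147.25, 147.25, 172.46, 180, 180, 180].

### API

Orientations are given as [roll, pitch, yaw] about the fixed x, y, z axes, in that order (R = Rz(yaw) Ry(pitch) Rx(roll)).
In Python, from station import r gives the robot as it stands. The module is installed in compiled form; this text tells all that it offers. Calls block until the motion is done:
- r.reach(position, orientation): joint-space move of the TCP to a pose.
- r.servo_line(position, rotation=None, speed=0.15): straight line of the TCP; rotation=None keeps the orientation; speed is the mean speed in m/s.
- r.move_joints(angles): joint-space move.
- r.let_go() and r.grab(squeeze=None): open the fingers fully, or close them until they stop; squeeze is the grip in N (None keeps the last).
- r.wait(seconds).
- r.inverse_kinematics(position, orientation): joint angles nearest the present ones, or None.
- r.sense(): the state.
- r.snapshot(name): name is "side" or "top"; returns a dict with "frame" (400x640x3 uint8, red, green, blue), "fx", "fy", "cx", "cy" (pixels), "R" (3x3) and "t" (3): a world point X has camera coordinates R X + t. Camera axes: x right, y down, z forward; pixel columns grow to the right and rows downward; lengths in m; the calibration is good to about 2 mm. A picture is of the moment at which its call begins. There is no depth.
A pose or a line that the arm cannot do raises r.IKError and nothing moves.
- r.hand_in(): hands the job in; it is judged then, once.
The state is a dict: "clock": time; "joints": joint angles; "joint_vel": joint speeds; "joint_torque": joint torques, N m; "tcp_pos": TCP position; "orientation": TCP orientation; "contact_force": force on the tool from outside, world axes, zero at the start; "torque": the same for the moment, N m; "opening": finger opening in m; "gripper_force": force on a finger pad.
Only numpy, scipy, OpenCV 4.12 (cv2) and the standard library are available. Lean on these libraries where they do the work, as an engineer would, in place of code of your own. Each camera call takes 0.05 s, during which the arm holds its last target. There are 200 camera calls.

### The job

The hopper carrier has been washed: put it back on the batter stand. Slide its hub down over the spigot, gently, past the two sprung balls until it clicks and sits fully home on the shoulder with both balls sprung out above it, and leave the ring straight above the drip cup. Do not force it, and leave the cup and everything else on the counter where they are.

Things in the scene. Friction and masses are not known exactly. Their poses are not given: they have to be found in the camera images.
- hub (a point): Centre of the hopper carrier's hub: upright aluminium tube, outside diameter 34, height 56, bore 22.4 right through, with a finger flange of diameter 54 round it, the flange's top 27 above the hub's underside. Starts standing on the counter, this point 28 above it. z: hub axis, up. x: along the arm. Take its neck (29 tall, above the flange) from above, fingers closing along y. Carrier 0.19 kg.
- ring (a point): Centre of the carrier's flat ring (the hopper will hang in it), 105 along x from the hub's axis, 4 above the hub's underside; inside diameter 72, outside 84, 8 thick. The arm, 14 wide, 8 thick, flush with the hub's underside, joins ring and hub; a thin web on it, 21 high, lies within 36 of the axis. Balance point 23 from the hub's axis.
- stand: Batter stand, fixed. Origin: centre of the underside of its round foot (diameter 120); z up along the column. Socket diameter 52 up to 66; in it a column of diameter 34 ending in a flat shoulder; on that a polished spigot of diameter 20, 77 tall, top rounded over the last 8. The column is clamped at a new height each time: shoulder 94 to 139 above the counter, not reported, to be felt for.
- ball_a (a joint): How far one ball is pressed into the spigot, in m: 0 sprung out, 0.0036 fully in, about 0.001 to 0.003 with the hub round it. Two sprung balls, diameter 10, stand 3 out of the spigot on opposite sides (stand's y and -y), centres 61.8 above the shoulder, so they click out just over the hub's top when it is home on the shoulder.
- ball_b (a joint): The same for the opposite ball. To ride over the balls the hub must be pressed down with roughly 8 to 14 N; it then slides on with a few N (it hardly drops by its own weight) for about 60 mm; over the last 4 mm the balls spring out and draw it down against the shoulder. A push of more than 30 N damages the stand.
- cup: The steel drip cup, loose, standing on the counter beside the stand's foot, its centre about 105 from the column's axis; diameter 66 at the rim, 52 tall. Origin at the centre of its underside.
- funnel: Bystander: steel batter funnel standing upside down on its rim, rim diameter 104, 140 tall; origin at the centre underneath.
- turner: Bystander: a turner (spatula), 210 long, lying on the counter near the robot.
- brush: Bystander: an oiling brush, 170 long, lying on the counter near the robot.
- spoon: Bystander: a steel spoon, 170 long, lying on the far side of the counter.
- bags: Bystander: stack of brown paper bags, 200 x 120 x 25 tall, on the right.
- oil: Bystander: oil bottle, diameter 56, 170 tall, on the right.
- paste: Bystander: lidded jar of bean paste, diameter 90, 85 tall, on the left.
There are look-alikes about, which are no part of the job. What is shaped like the stand but blue, orange or pink is not meant.

How it is judged (in metres and radians):
At the end, for the whole second after the job is handed in: The hub is on the spigot (axis within 4 mm, tilt under 0.08 rad), below the balls (hub centre less than 172 mm above the counter), with both balls sprung out above it (pressed in less than 1 mm), and the ring's centre lies within 22 mm of the drip cup's centre seen from above (horizontal distance between hub and stand below 0.004 m and z of hub in the frame of stand below 0.172 m and angle between hub's own z axis and vertical below 0.08 rad and value of joint each of ball_a, ball_b below 0.001 m and horizontal distance between ring and cup below 0.022 m); the robot touches nothing.
It fails at once if the carrier is pressed on the stand with more than 30 N (contact force between carrier and stand above 30 N).
It fails at once if the robot bears on the stand with more than 30 N (contact force between any of the fingers, the arm and stand above 30 N).
It fails at once if the drip cup or a bystander is shifted by more than 20 mm (distance of any of cup, funnel, turner, brush, spoon, bags, oil, paste from where it was at the start of the episode above 0.02 m).
It also fails if it takes over 48 s, if anything falls off the work surface, if the arm or the gripper's body presses on something with over 40 N, if the wrist force passes 120 N, or if a joint passes its speed limit or range.

## Working session

There is one attempt and no reset: what is moved stays moved. The work goes in short steps, each a Python script; the robot and the scene stay as the last script left them, time stands still between calls to the robot, and variables do not carry over. Pictures are saved under pics/ and viewed, at most 10 in all, crops included, and the job is handed in when it is done.

```bash
mkdir -p pics; python3 - <<'E'
from station import r
import cv2
for n in("side","top"):
    s=r.snapshot(n); cv2.imwrite(f"pics/{n}0.png",s["frame"][:,:,::-1]); print(n,s["fx"],s["fy"],s["cx"],s["cy"],s["R"],s["t"])
print(r.sense())
E
```

```text
side 460.2038027643413 460.2038027643413 324.86113831383796 196.1726969531456 [[ 0.91930664 -0.39341594  0.00995967]
 [-0.21355263 -0.51995272 -0.82706979]
 [ 0.330561    0.75820384 -0.562011  ]] [-0.50660017  0.11609499  1.52407232]
top 400.1253749341266 400.1253749341266 325.73924475343944 197.96754039497833 [[ 0.01166053 -0.99992612 -0.00343453]
 [-0.99629149 -0.01132518 -0.08529362]
 [ 0.08524842  0.00441636 -0.99634994]] [-0.14180072  0.46135572  1.26191451]
{'clock': 0.1, 'joints': array([ 7.08912045e+01,  5.25546677e+00,  7.05746918e+01,  7.24402567e-04,
        1.04267728e+02, -3.24657569e+00]), 'joint_vel': array([ 0.08684804, -0.18199404, -0.11555656,  0.11299355, -0.01004506,
       -0.05136477]), 'joint_torque': array([ 2.58847991e-03, -4.47860849e+01, -4.07567096e+01,  7.00778584e-02,
        2.85079109e-02, -1.11072666e-04]), 'tcp_pos': array([0.1639852 , 0.57719251, 0.40365732]), 'orientation': array([-1.79902310e+02, -6.24486716e-03,  1.64137953e+02]), 'contact_force': array([ 0.04426223, -0.08038027,  0.13595488]), 'torque': array([0.02502717, 0.06026441, 0.01576325]), 'gripper_force': 0.0, 'opening': 0.08759938895269939}
```

View pics/side0.png

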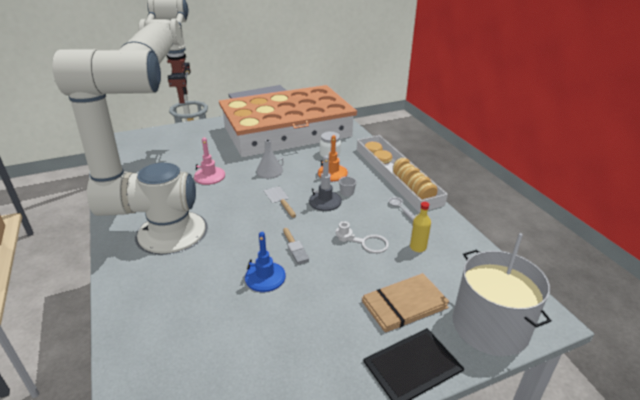

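View pics/top0.png

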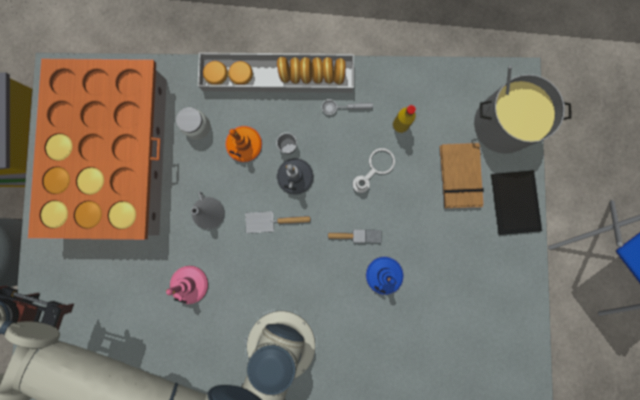

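The top view shows the dark grey stand near (295,177), the cup at (288,144), the hub at (361,184) and the ring at (382,161). In the side view the stand is at (325,195), the cup at (347,186) and the hub at (345,231). I'll look closer.

```bash
python3 - <<'E'
import cv2,numpy as np
s=cv2.imread("pics/side0.png")[160:260,300:400]; t=cv2.imread("pics/top0.png")[125:205,265:405]
cv2.imwrite("pics/side1.png",cv2.resize(s,None,fx=6,fy=6,interpolation=cv2.INTER_CUBIC))
cv2.imwrite("pics/top1.png",cv2.resize(t,None,fx=5.7143,fy=5.7143,interpolation=cv2.INTER_CUBIC))
E
```

```text
(no output)
```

View pics/side1.png

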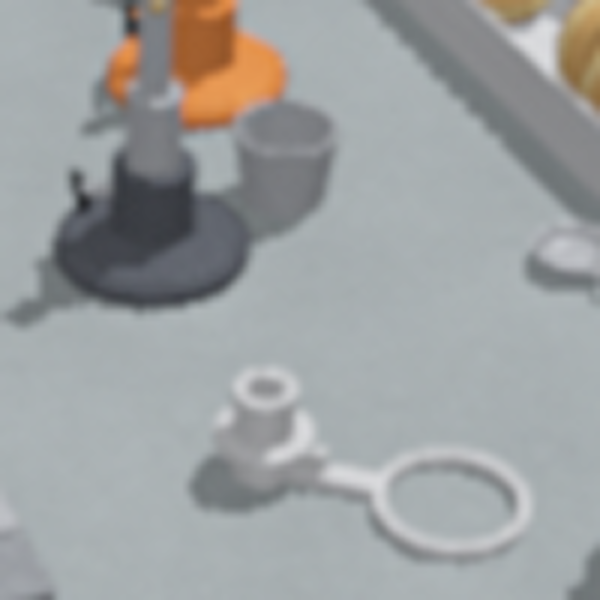

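View pics/top1.png

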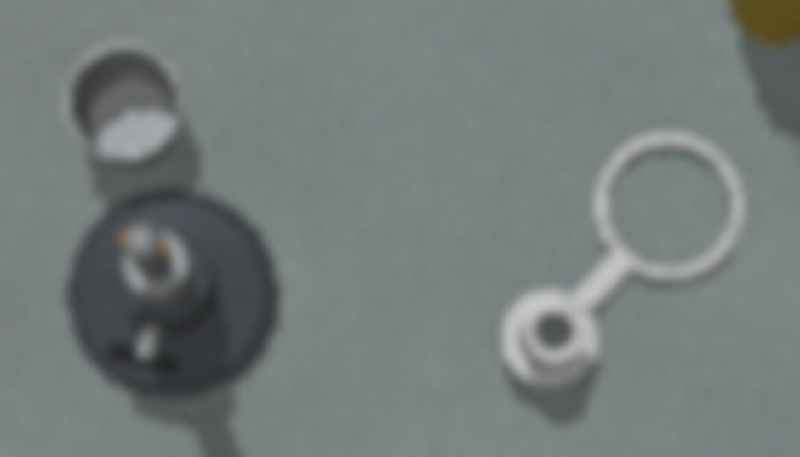

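```bash
cat > h.py <<'E'
import numpy as np,cv2
from scipy.optimize import least_squares
C={"side":dict(f=460.2038,c=(324.8611,196.1727),R=np.array([[0.91930664,-0.39341594,0.00995967],[-0.21355263,-0.51995272,-0.82706979],[0.330561,0.75820384,-0.562011]]),t=np.array([-0.50660017,0.11609499,1.52407232])),
"top":dict(f=400.12537,c=(325.73924,197.96754),R=np.array([[0.01166053,-0.99992612,-0.00343453],[-0.99629149,-0.01132518,-0.08529362],[0.08524842,0.00441636,-0.99634994]]),t=np.array([-0.14180072,0.46135572,1.26191451]))}
def proj(n,X):
    c=C[n];q=np.asarray(X)@c["R"].T+c["t"];return q[...,:2]/q[...,2:]*c["f"]+c["c"]
def onz(n,uv,z):
    c=C[n];d=c["R"].T@np.array([(uv[0]-c["c"][0])/c["f"],(uv[1]-c["c"][1])/c["f"],1]);o=-c["R"].T@c["t"]
    return o+d*(z-o[2])/d[2]
def tri(us,ut): return least_squares(lambda X:np.r_[proj("side",X)-us,proj("top",X)-ut],[.5,0,.05]).x
S=lambda u,v:np.array([300+u/6-.42,160+v/6-.42])
T=lambda u,v:np.array([265+u/5.7143-.41,125+v/5.7143-.41])
E
python3 - <<'E'
from h import *
np.set_printoptions(precision=4,suppress=True)
for n,s,t,z in(("hubtop",S(266,388),T(552,330),.056),("ring",S(453,502),T(670,205),.008),("cup",S(286,128),T(124,97),.052),("foot",S(152,245),T(173,292),.008)):
    print(n,onz("side",s,z),onz("top",t,z),tri(s,t))
st=onz("top",T(173,292),.008)
for sh in(.094,.1165,.139):
  print(sh,[ (proj("top",[*st[:2],z])-[265,125])*5.7143 for z in(sh,sh+.062,sh+.077)],[(proj("side",[*st[:2],z])) for z in(sh,sh+.062,sh+.077)])
im=cv2.imread("pics/side0.png")[125:215,290:370]
im2=cv2.imread("pics/top0.png")[155:200,270:320]
a=cv2.resize(im,None,fx=6.5,fy=6.5,interpolation=cv2.INTER_CUBIC)[:585]
b=cv2.resize(im2,None,fx=5.5,fy=5.5,interpolation=cv2.INTER_CUBIC)
o=np.zeros((585,a.shape[1]+b.shape[1],3),np.uint8);o[:a.shape[0],:a.shape[1]]=a;o[:b.shape[0],a.shape[1]:]=b
cv2.imwrite("pics/st.png",o);print(o.shape,a.shape)
E
```

```text
hubtop [ 0.5105 -0.2483  0.056 ] [ 0.51   -0.2467  0.056 ] [ 0.5106 -0.2469  0.0549]
ring [ 0.5884 -0.3205  0.008 ] [ 0.5886 -0.3176  0.008 ] [ 0.5894 -0.3181  0.0057]
cup [ 0.635  -0.0121  0.052 ] [ 0.6376 -0.0099  0.052 ] [ 0.6374 -0.0094  0.05  ]
foot [ 0.5347 -0.0386  0.008 ] [ 0.5354 -0.0353  0.008 ] [ 0.5359 -0.0352  0.0054]
0.094 [array([157.6457, 266.8521]), array([147.0647, 248.3067]), array([144.332 , 243.5171])] [array([324.9846, 179.8184]), array([325.1665, 164.5856]), array([325.2117, 160.7992])]
0.1165 [array([153.9327, 260.3442]), array([142.9386, 241.0748]), array([140.0956, 236.092 ])] [array([325.0497, 174.3666]), array([325.2344, 158.8908]), array([325.2804, 155.0431])]
0.139 [array([150.0772, 253.5867]), array([138.6454, 233.5501]), array([135.6853, 228.3621])] [array([325.1158, 168.8285]), array([325.3035, 153.1037]), array([325.3502, 149.1933])]
(585, 795, 3) (585, 520, 3)
```

View pics/st.png

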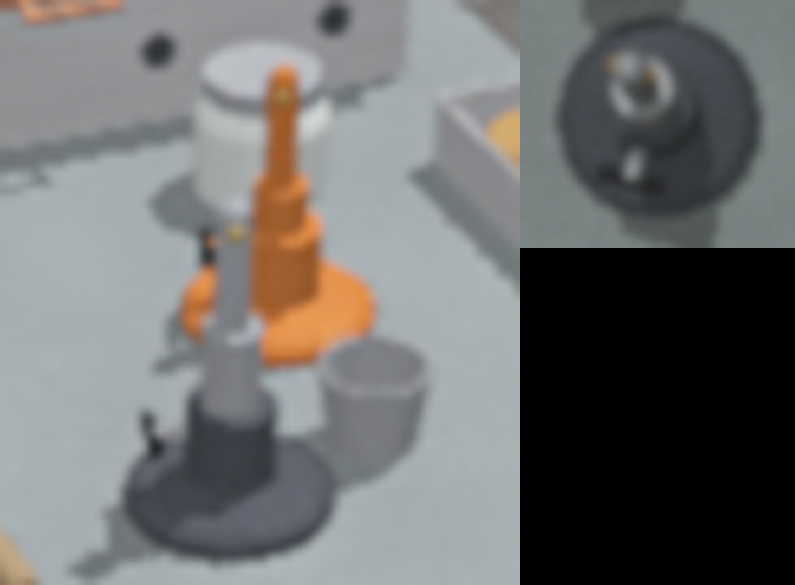

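The grey stand's axis is near (0.535,-0.035) with the shoulder at roughly 0.115, and the cup lies at about 14° from it. The carrier hub is at (0.510,-0.247) with its arm at -42°. First I'll centre the hub with a light squeeze across x, then grasp it along y.

```bash
python3 - <<'E'
from station import r
import numpy as np
np.set_printoptions(precision=4,suppress=True)
def p(l):
    s=r.sense();print(l,round(s["clock"],2),s["tcp_pos"],s["orientation"],s["contact_force"],s["opening"],s["gripper_force"])
h=[.510,-.2472]
r.servo_line([.164,.577,.46],speed=.3)
r.reach([*h,.40],[180,0,48]);p("above")
r.servo_line([*h,.219],speed=.2)
r.grab(4);p("centre")
r.let_go()
r.servo_line([*h,.245],speed=.2)
r.reach([*h,.245],[180,0,-42]);p("turned")
r.servo_line([*h,.2125],speed=.1)
r.grab(30);p("grasp")
r.servo_line([*h,.26],speed=.15);p("lift")
E
```

```text
above 3.57 [ 0.5103 -0.2465  0.4001] [179.9938  -0.012   48.0738] [ 0.1298  0.9696 -0.7151] 0.0878131759279869 0.0
centre 5.49 [ 0.51   -0.2472  0.219 ] [179.9847   0.0001  48.0006] [ 0.0296 -0.0162  0.1445] 0.0341211067784398 3.9999851543689147
turned 8.12 [ 0.5099 -0.2471  0.2444] [179.9898   0.0498 -41.9457] [-0.0744  0.3327 -0.5637] 0.08820219266362554 0.0
grasp 9.47 [ 0.51   -0.2472  0.2125] [-179.994     0.002   -42.0007] [ 0.806  -0.0824  0.4144] 0.03420490550582623 30.000096055300673
lift 9.94 [ 0.51   -0.2472  0.2598] [-179.9981   -0.0143  -42.0023] [ 0.4202 -0.2607 -2.056 ] 0.03401194476937615 29.999559208372375
```

```bash
python3 - <<'E'
from station import r
import numpy as np,cv2
np.set_printoptions(precision=4,suppress=True)
r.servo_line([.51,-.2472,.46],speed=.25)
r.reach([.535,-.036,.46],[180,0,14])
r.servo_line([.535,-.036,.435],speed=.15); r.wait(.2)
s=r.sense();print(s["clock"],s["tcp_pos"],s["orientation"],s["contact_force"],s["torque"],s["opening"])
out=[]
for n,(a,b,c,d) in(("side",(100,190,290,390)),("top",(105,205,250,350))):
    f=r.snapshot(n)["frame"][:,:,::-1]; cv2.imwrite(f"pics/{n}2.png",f)
    o=cv2.resize(f[a:b,c:d],None,fx=4,fy=4,interpolation=cv2.INTER_CUBIC); out.append(cv2.copyMakeBorder(o,0,400-o.shape[0],0,0,cv2.BORDER_CONSTANT))
cv2.imwrite("pics/above.png",np.hstack(out))
from h import *
for n,(a,b,c,d) in(("side",(100,190,290,390)),("top",(105,205,250,350))):
    x=s["tcp_pos"]; th=np.deg2rad(14); P=np.array([[x[0]+.105*np.cos(th),x[1]+.105*np.sin(th),x[2]-.2125+.004],[*x[:2],x[2]-.2125],[*x[:2],.19]])
    q=(proj(n,P)-[c,a]+.5)*4-.5; q[:,0]+=400*(n=="top"); print(n,q)
E
```

```text
12.2667 [ 0.535  -0.0365  0.436 ] [179.9692  -0.0754  13.9418] [ 0.6945  0.1973 -1.8101] [-0.0809  0.1418  0.0085] 0.033735171610824045
side [[239.4514 153.133 ]
 [143.116  191.0223]
 [142.6974 225.9649]]
top [[522.1404  90.6062]
 [557.079  240.0581]
 [561.6485 248.137 ]]
```

View pics/above.png

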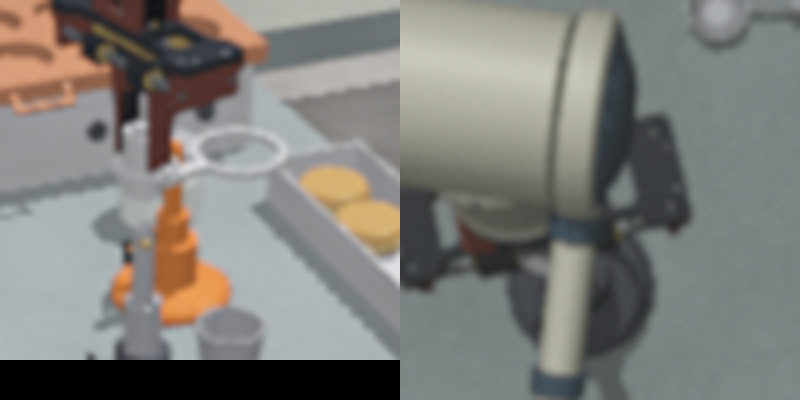

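In the side view the ring is centred at (240,152), against a predicted (239,153), so the calibration agrees there. The spigot axis is about 1 mm to the image right of the hub. I'll shift by that and start a guarded descent.

```bash
cat > d.py <<'E'
from station import r
import numpy as np
np.set_printoptions(precision=4,suppress=True)
def descend(xy,z0,z1,step,speed,fz,fl,base):
    z=z0
    while z>z1:
        z-=step; r.servo_line([*xy,z],speed=speed)
        s=r.sense();f=s["contact_force"]-base
        print(round(s["clock"],2),round(z,4),s["tcp_pos"],f,s["torque"],s["opening"]) if abs(f).max()>1.5 or z<=z1 else 0
        if f[2]>fz or np.hypot(*f[:2])>fl: print("stop");break
    return z
E
python3 - <<'E'
from d import *
xy=[.536,-.0365]
r.servo_line([*xy,.43],speed=.1);r.wait(.2)
b=r.sense()["contact_force"];print(r.sense()["clock"],b)
descend(xy,.43,.345,.003,.05,4,4,b)
print(r.sense()["clock"])
E
```

```text
12.8167 [ 0.3402 -0.6645 -2.4652]
15.57 0.397 [ 0.5361 -0.0364  0.3969] [-0.2415  1.8063  0.7338] [ 0.149  -0.0022 -0.008 ] 0.03375800666366734
15.82 0.394 [ 0.5362 -0.0361  0.3938] [2.1254 3.6787 0.3501] [ 0.7802 -0.3724  0.0381] 0.033749492614399496
stop
15.8167
```

The hub met the spigot tip with its lower edge at about 0.185. The side load points to +x,+y, so I'll comply in that direction while descending.

```bash
cat >> d.py <<'E'
def comply(xy,z,z1,step,speed,fz,base,g=2.5e-4,fl=9):
    xy=np.array(xy,float);last=r.sense()["contact_force"]-base
    while z>z1:
        d=g*last[:2]; n=np.hypot(*d); d*=min(1,.001/max(n,1e-9))*(n>2e-4)
        xy=xy+d; l=np.hypot(*last[:2])
        if l<5: z-=step
        r.servo_line([*xy,z],speed=speed)
        s=r.sense();last=s["contact_force"]-base
        print(round(s["clock"],2),round(z,4),xy,s["tcp_pos"],last,s["torque"][:2])
        if last[2]>fz or np.hypot(*last[:2])>fl: print("stop");break
    return xy,z
E
python3 - <<'E'
from d import *
b=np.array([.34,-.6645,-2.465])
comply([.536,-.0365],.394,.384,.002,.05,5,b)
E
```

```text
16.07 0.392 [ 0.5365 -0.0356] [ 0.5365 -0.0355  0.3922] [1.4146 4.0152 2.8936] [ 0.6192 -0.092 ]
16.32 0.39 [ 0.5368 -0.0347] [ 0.5368 -0.0348  0.3901] [1.5472 2.523  3.7012] [ 0.234  -0.1451]
16.57 0.388 [ 0.5372 -0.0341] [ 0.5373 -0.0344  0.3871] [2.2461 0.4128 0.8857] [-0.1596 -0.241 ]
16.82 0.386 [ 0.5378 -0.034 ] [ 0.5378 -0.0342  0.385 ] [ 1.0446  0.2594 -1.5246] [-0.3009 -0.1567]
17.07 0.384 [ 0.538  -0.0339] [ 0.5381 -0.034   0.3831] [ 0.5968 -0.2496 -2.1993] [-0.4217 -0.1426]
```

```bash
python3 - <<'E'
from d import *
b=np.array([.34,-.6645,-2.465])
r.grab(45); s=r.sense();print(s["clock"],s["contact_force"]-b,s["opening"])
comply([.538,-.0339],.384,.366,.002,.05,18,b,g=1e-4)
E
```

```text
17.2833 [ 0.3066 -1.1781 -1.7433] 0.03372011954973934
17.53 0.382 [ 0.538  -0.0339] [ 0.538 -0.034  0.382] [ 0.3063 -0.5933 -0.5792] [-0.496   0.1314]
17.78 0.38 [ 0.538  -0.0339] [ 0.538 -0.034  0.38 ] [ 0.0697 -2.3889  0.7656] [-0.5418  0.0014]
18.03 0.378 [ 0.538  -0.0341] [ 0.5381 -0.0342  0.3777] [ 1.0219 -1.0956 -0.0704] [-0.4488  0.029 ]
18.28 0.376 [ 0.538  -0.0341] [ 0.5381 -0.0341  0.3757] [ 1.4726 -1.5091 -0.1113] [-0.4524 -0.1418]
18.53 0.374 [ 0.5382 -0.0343] [ 0.5382 -0.0343  0.3736] [ 2.1438 -1.1341 -0.4716] [-0.4025 -0.1733]
18.78 0.372 [ 0.5384 -0.0344] [ 0.5384 -0.0344  0.3715] [-0.7065 -0.5545  0.0662] [-0.341  -0.0528]
19.03 0.37 [ 0.5384 -0.0344] [ 0.5384 -0.0344  0.3696] [ 1.0537 -0.0044 -0.3118] [-0.257  -0.0688]
19.28 0.368 [ 0.5384 -0.0344] [ 0.5384 -0.0344  0.3676] [ 0.7647 -0.9028 -1.1151] [-0.2516 -0.0418]
19.53 0.366 [ 0.5384 -0.0344] [ 0.5384 -0.0344  0.3655] [ 1.3485 -0.6475 -0.9163] [-0.2506 -0.0287]
```

No force from the balls yet, which I didn't expect. I'll look.

```bash
python3 - <<'E'
from station import r
import cv2
f=r.snapshot("side")["frame"][:,:,::-1]
cv2.imwrite("pics/s3.png",cv2.resize(f[110:210,280:400],None,fx=6,fy=6,interpolation=cv2.INTER_CUBIC))
from h import *
x=r.sense()["tcp_pos"]
q=proj("side",np.array([[x[0]+.1019,x[1]+.0254,x[2]-.2085],[*x[:2],x[2]-.2125],[*x[:2],x[2]-.1565]]));print((q-[280,110]+.5)*6-.5)
E
```

```text
[[418.33229954 274.15153171]
 [277.60764687 332.80026223]
 [278.71579083 246.96987845]]
```

View pics/s3.png

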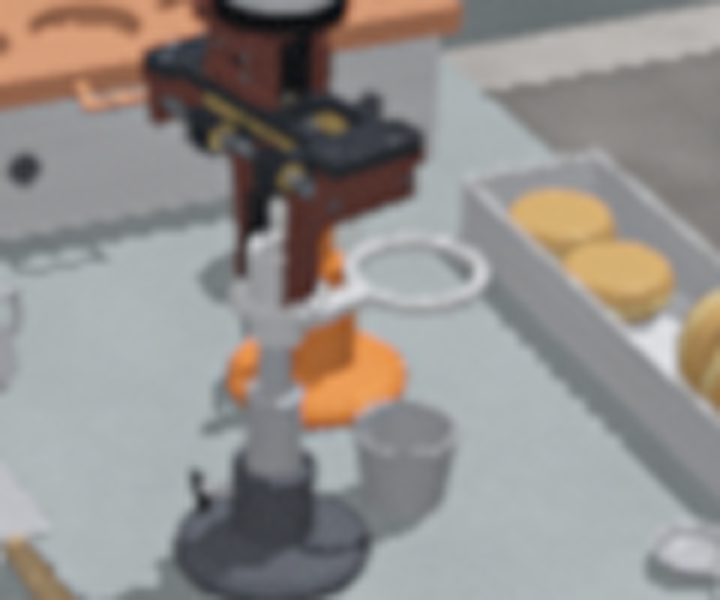

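The hub is on the spigot and level: ring at (417,271) against a predicted (418,274). The shoulder is at about v=395, roughly 40 mm below the hub. I'll keep descending under guard.

```bash
python3 - <<'E'
from d import *
b=np.array([.34,-.6645,-2.465])
xy,z=comply([.5384,-.0344],.366,.336,.003,.05,9,b,g=1e-4)
if z<.3365: comply(xy,z,.318,.001,.05,9,b,g=1e-4)
E
```

```text
19.83 0.363 [ 0.5384 -0.0344] [ 0.5384 -0.0344  0.3625] [-0.453  -0.7382 -1.2915] [-0.2403  0.0657]
20.08 0.36 [ 0.5384 -0.0344] [ 0.5384 -0.0344  0.3594] [-0.572  -0.2538 -1.3023] [-0.2782  0.1417]
20.33 0.357 [ 0.5384 -0.0344] [ 0.5384 -0.0344  0.3564] [-0.2296 -1.0323 -2.6456] [-0.2261  0.098 ]
20.58 0.354 [ 0.5384 -0.0344] [ 0.5384 -0.0344  0.3535] [-0.409  -0.6353 -0.9294] [-0.1832  0.1224]
20.83 0.351 [ 0.5384 -0.0344] [ 0.5384 -0.0344  0.3504] [-0.5605 -1.1319 -1.4   ] [-0.2261  0.1619]
21.08 0.348 [ 0.5384 -0.0344] [ 0.5384 -0.0344  0.3474] [ 0.3662 -0.3858 -1.3899] [-0.1814  0.1177]
21.33 0.345 [ 0.5384 -0.0344] [ 0.5384 -0.0344  0.3445] [-0.8502 -0.715   0.1797] [-0.276   0.2663]
21.58 0.342 [ 0.5384 -0.0344] [ 0.5384 -0.0344  0.3415] [-1.9053 -0.0157 -1.0708] [-0.252  0.208]
21.83 0.339 [ 0.5384 -0.0344] [ 0.5384 -0.0344  0.3384] [-1.752  -1.4287 -1.0061] [-0.2396  0.2575]
22.08 0.336 [ 0.5382 -0.0345] [ 0.5383 -0.0345  0.3355] [ 0.1644 -0.0513 -1.4459] [-0.1175  0.1277]
22.33 0.335 [ 0.5382 -0.0345] [ 0.5383 -0.0345  0.3349] [ 0.183  -0.7682 -0.0153] [-0.141   0.1294]
22.
[... 297 characters left out ...]
23.33 0.331 [ 0.5382 -0.0345] [ 0.5381 -0.0345  0.3304] [-0.0284  0.5582 -3.6014] [-0.1275  0.1875]
23.58 0.33 [ 0.5382 -0.0345] [ 0.5382 -0.0345  0.3301] [-0.1844  0.5833 -1.5119] [-0.0854  0.2451]
23.83 0.329 [ 0.5382 -0.0345] [ 0.5382 -0.0345  0.3293] [-0.4432  0.6728  0.6328] [-0.0199  0.227 ]
24.08 0.328 [ 0.5382 -0.0345] [ 0.5383 -0.0345  0.3281] [0.1315 0.4608 0.01  ] [-0.043   0.2427]
24.33 0.327 [ 0.5382 -0.0345] [ 0.5382 -0.0345  0.3272] [-1.4791  1.3863  2.0772] [-0.0174  0.2249]
24.58 0.326 [ 0.5381 -0.0344] [ 0.5381 -0.0344  0.3272] [-2.6871  0.43    7.992 ] [-0.0095  0.4942]
24.83 0.325 [ 0.5378 -0.0344] [ 0.5378 -0.0344  0.3272] [-2.8915  0.1872 11.4998] [-0.0027  0.63  ]
stop
```

Drawn down at about 0.331 and hard against the shoulder at 0.3272, as expected. I'll relieve the load, release, retreat and check.

```bash
python3 - <<'E'
from d import *
import cv2
r.servo_line([.5381,-.0344,.3272],speed=.05)
print(r.sense()["contact_force"])
r.let_go()
r.servo_line([.5381,-.0344,.42],speed=.12)
r.reach([.45,-.25,.45],[180,0,14])
print(r.sense()["clock"],r.sense()["contact_force"])
o=[]
for n,(a,b,c,d) in(("side",(130,230,280,380)),("top",(120,220,250,350))):
    f=r.snapshot(n)["frame"][:,:,::-1]; o.append(cv2.resize(f[a:b,c:d],None,fx=4,fy=4,interpolation=cv2.INTER_CUBIC))
cv2.imwrite("pics/fin.png",np.hstack(o))
from h import *
print((proj("side",np.array([[.5381,-.0344,.1147],[.5381,-.0344,.1707],[.5381,-.0344,.1765]]))-[280,130]+.5)*4-.5)
E
```

```text
[-0.4434  0.3427  1.6737]
27.9 [ 0.1346  0.5555 -0.8247]
[[184.0912 179.6036]
 [184.8037 123.9149]
 [184.8791 118.0201]]
```

View pics/fin.png

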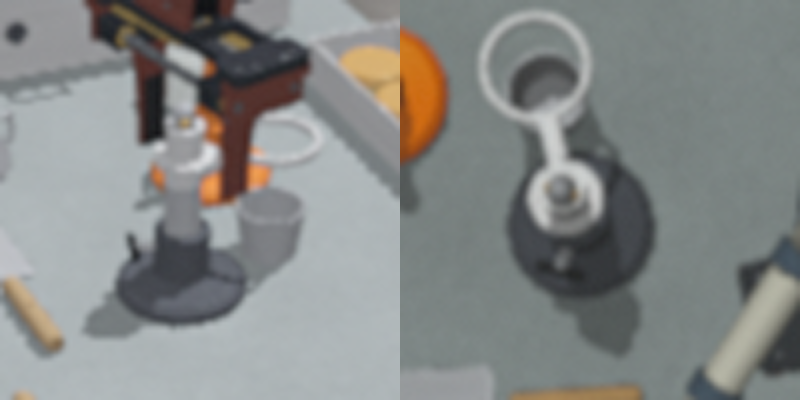

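The hub is seated with its top at v≈125 and a gold ball visible just above it at (187,122). In the top view the ring is at (535,67) and the cup rim at (546,92). I'll check the horizontal distance and then hand in.

```bash
python3 - <<'E'
from h import *
g=lambda u,v:((u-400)/4+250-.4,v/4+120-.4)
a=onz("top",g(535,67),.1227);b=np.array([.637,-.0105,0]);c=onz("top",g(547,91),.052)
print(a,c,np.hypot(*(a-b)[:2]))
if np.hypot(*(a-b)[:2])<.014:
    from station import r
    print(r.hand_in())
E
```

```text
[ 0.63720989 -0.00830594  0.1227    ] [ 0.63511488 -0.01012339  0.052     ] 0.0022040739728519014
the job is handed in; nothing more can be done
None
```

The hopper carrier is back on the batter stand: it drew down and stopped firm on the shoulder with a ball visible above the hub. The ring is about 2 mm off the cup's centre, and I handed the job in at about 28 s, but the hand-in call returned no verdict and I could only see one of the two balls.

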